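# Clamp the pickup nozzle onto the fume extractor

### The arm

A 7-joint arm with a two-finger parallel gripper is mounted at the origin on a cart in front of the work surface, level with it; the furniture and walls round the work are solid. World frame = base frame: x ahead of the robot, y to its left, z up, the work surface at z = 0. Lengths are in m, angles in rad, forces in N, time in s.
With the tool pointing down it reaches from about 0.4 to 0.85 m from the base axis. Payload 4.5 kg.
Tool frame: the origin (TCP) lies at the very end of the fingers, on their centre line; the grasp point (between the pads) lies 19 mm behind it; z points along the fingers, y is the line along which they close (so a half turn about z gives the same grasp; the last joint's range is limited). The gripper opens to 88 mm and grips with 3 to 60 N. Pads are 18 mm wide; open, the fingers measure 123 mm over their backs; the gripper's body (75 mm by 187 mm) begins 45 mm behind the grasp point.
Start: joints at [-1.261, 0.689, -0.195, 1.565, 0.157, 0.902, -0.215], TCP at [0.17, 0.601, 0.201] pointing down, gripper open.
Joint ranges: [-3.01, 3.01], [-0.46, 2.08], [-1.47, 1.51], [0.13, 2.56], [-1, 4.14], [0.04, 2.09], [-2.66, 2.66]. Speed limits (rad/s): [2.57, 2.57, 3.14, 3.14, 3.14, 3.14, 3.14].

### API

Orientations are given as a unit quaternion [x, y, z, w].
In Python, from plant import r, eyes, nets gives the robot as it stands.
- The arm moves only by the shell command python3 -m pendant 'ROWS' [FORCE]. ROWS is JSON, a list of rows, each an object of numbers: "claw": the opening, from 0 (shut) to 1 (fully open); "dx", "dy", "dz": the shift along the world's x, y, z in mm; "twist": the turn about the world's z in rad. In form: [{"claw": .., "dx": .., "dy": .., "dz": .., "twist": ..}, ...]. A call has 1 to 8 rows; each row is the pose to reach, as a shift and turn from the pose commanded when the call began; what a row does not reach only later rows make up. A row lasts 1/10 s, in which the tool goes at most 50 mm and 8.59 degrees, less where a joint would pass 70% of its speed; a pose out of reach is approached as far as the arm can. A call with a gripper value outside its range is refused whole. The fingers move at their own pace and stop on an object; FORCE is the grip in N (left out, the last holds). Time passes only in rows, so rows that repeat a pose let the fingers close. It gives the time, the measured TCP pose, the force, the opening and the grip force at its end, in the units of the state.
- r.get_state(): the state, without advancing time (a new reading comes with each control period).
- eyes.snapshot(name): name is "side" or "top"; returns (picture, depth): 420x560x3 uint8, blue, green, red; 420x560 float32, m along the optical axis (not along the pixel's ray), 0 where there is no reading.
- eyes.camera_info(name): a dict with "K" (3x3 intrinsics, pixels), "world_to_cam" (4x4, takes a point from world to camera coordinates). Camera axes: x right, y down, z forward; pixel columns grow to the right and rows downward; lengths in m; the calibration is good to about 2 mm. A picture is of the moment at which its call begins. camera_info takes no time and is no camera call.
- r.finish_job(): hands the job in; it is judged then, once.
Trained networks look in the newest picture that a camera, given by its name, has taken for a name from the list of things; names that differ only in an ending like _2 or _b are one class to them, and where a whole thing is asked for, a point or a joint stands for the part that bears it (a point fixed in the world has none). Each returns a list of dicts, best first, with "confidence" (0 to 1); they miss things now and then, are a little off and sometimes report something else, mostly with a low value. They report only what shows in the picture. A call takes as long as a camera call.
- nets.spot_in(camera, query): "box" ([left, top, width, height] as shares, 0 to 1, of the picture: columns of its width, rows of its height, round what is visible of it).
- nets.place_of(camera, query): "position" ([column, row] as shares, 0 to 1, of the picture: columns of its width, rows of its height: a listed point, or the origin of a listed thing).
The state is a dict: "clock": time; "q": joint angles; "qd": joint speeds; "joint_torque": joint torques, N m; "tool_pos": TCP position; "eef_rot": TCP orientation; "contact_force": force on the tool from outside, world axes, zero at the start; "moment": the same for the moment, N m; "opening": opening from 0.0 (shut) to 1.0 (fully open); "finger_force": force on a finger pad.
Only numpy, scipy, OpenCV 4.12 (cv2) and the standard library are available. Lean on these libraries where they do the work, as an engineer would, in place of code of your own. Each camera call takes 0.05 s, during which the arm holds its last target. There are 200 camera calls.

### The job

Fit the pickup nozzle to the fume extractor: first push the nozzle fully home on the barbed port, then slide the loose worm-drive band along the nozzle until it butts against the rim at the socket's end, and finally turn its thumb key clockwise (seen from above) until the band is snug. Leave the band against the rim and the other things on the bench where they are, and let go at the end.

Things in the scene. Friction and masses are not known exactly. Their poses are not given: they have to be found in the camera images.
- extractor: fume extractor, a fixed grey case 150 (x) x 210 (y) x 115 (z) mm on rubber feet. Origin: centre of its underside, on the desk; its x axis points away from the nozzle, so its front face is at x = -75 mm. A barbed stub 43 mm across runs out of the front face along -x, its axis 85 mm above the desk at y = 0; its barbs stand between x = -88 (shoulder where the socket stops) and x = -134 mm
- nozzle_mouth (a point): centre of the front plane of the nozzle's bell mouth (96 mm across, closed by a flat finger guard that can be pushed; 85 mm above the desk). Its x axis runs along the nozzle towards the extractor: push the nozzle that way. The nozzle is one stiff grey moulding 140 mm long: bell 36 mm long, then a round tube 50 mm across, with a rim 58 mm across and 4 mm wide at the socket's end
- nozzle (a joint): how far the nozzle has been pushed onto the stub, m: starts at 0 to 0.008, fully home (socket on the shoulder) at 0.030. Slides along the nozzle's x with about 5 N of friction, and cannot turn
- nozzle_rim (a point): on the nozzle's axis at the back of the rim at the socket's end, where the band must butt; x axis towards the extractor
- band_center (a point): centre of the steel band, on the nozzle's axis; x axis towards the extractor. The band is 14 mm wide and about 57 mm across, loose on the tube by 2 mm all round. It carries its worm housing, 18 mm long (x) x 28 mm high, on the side at y = -27 to -48 mm from the axis (the robot's right); with the band against the rim this point is 8 mm short of point nozzle_rim
- clamp_band (a joint): how far the band has slid along the nozzle towards the rim, m: starts at 0 to 0.010, against the rim at 0.040. Friction about 1.2 N while the screw is loose; held fast once snug. With it at 0 there are 43 mm of free tube between the worm housing and the bell. The band rides along when the nozzle is pushed; it cannot turn round the tube
- band_housing (a point): middle of the worm housing, 38 mm to the side of the nozzle's axis and at the axis's height: a good place to push the band
- screw_key (a point): centre of the black thumb key: a flat upright plate 38 mm wide (its x) x 10 mm thick (its y) x 23 mm high (z, up), on the vertical screw, 40 mm to the side of the nozzle's axis (the robot's right) and 45.5 mm above it; its underside is 34 mm above the axis, clear above the tube, and nothing at the extractor is higher than that underside
- clamp_screw (a joint): turn of the thumb key, rad, growing clockwise seen from above: starts at 0 to 0.4; the band meets the tube at about 2.3 and grips it ever harder from there: snug from 2.6, and at 2.95 it turns no further. Friction about 0.1 N m; it stays where it is left, so it can be turned in several grasps
- solder_reel: loose solder reel, 46 mm across, 24 mm high, bystander left of the nozzle; origin at the centre of its underside
- tip_cleaner: loose black pot of brass wool, 62 mm across, 43 mm high, bystander left of the nozzle; origin at the centre of its underside
- snips_black: loose small black side cutters, 125 mm long (its x) x 42 mm, lying, bystander; origin under its middle
- marker: loose marker pen, 135 mm long (its y), lying, bystander; origin under its middle

How it is judged:
On the way, in this order (a step that is already met when the one before it is completed fails the run):
1. the nozzle is pushed home on the stub (value of joint nozzle above 0.027 m), for 0.1 s.
2. the band is slid along the nozzle up to the rim (value of joint clamp_band above 0.0365 m), for 0.1 s.
3. the screw is turned until the band is snug (value of joint clamp_screw above 2.6 rad), for 0.2 s.
At the end, for the whole second after the job is handed in: The nozzle is within 3 mm of fully home, the band within 3.5 mm of the rim, and the screw is turned to 2.6 rad or more (band snug on the socket) (value of joint nozzle above 0.027 m and value of joint clamp_band above 0.0365 m and value of joint clamp_screw above 2.6 rad); the robot touches nothing.
It fails at once if a loose bystander is shifted by more than 30 mm (distance of any of solder_reel, tip_cleaner, snips_black, marker from where it was at the start of the episode above 0.03 m).
It also fails if it takes over 64 s, if anything falls off the work surface, if the arm or the gripper's body presses on something with over 40 N, if the wrist force passes 120 N, or if a joint passes its speed limit or range.

## Working session

There is one attempt and no reset: what is moved stays moved. The work goes in short steps, Python scripts to look and compute and a shell command to move; the robot and the scene stay as the last step left them, time stands still between calls to the robot, and variables do not carry over. Pictures are saved under pics/ and viewed, at most 10 in all, crops included, and the job is handed in when it is done.

```bash
mkdir -p pics; ls; cat > h.py <<'E'
import numpy as np, cv2
from plant import r, eyes, nets
def deproj(cam,u,v,d):
    i=eyes.camera_info(cam);K=np.array(i["K"]);T=np.linalg.inv(np.array(i["world_to_cam"]))
    return (T@np.r_[np.linalg.inv(K)@[u,v,1]*d,1])[:3]
def atz(cam,u,v,z):
    o=deproj(cam,u,v,0);p=deproj(cam,u,v,1);return o+(p-o)*(z-o[2])/(p[2]-o[2])
def tri(us):
    A=[];b=[]
    for cam,(u,v) in us.items():
        o=deproj(cam,u,v,0);d=deproj(cam,u,v,1)-o;d/=np.linalg.norm(d);P=np.eye(3)-np.outer(d,d);A.append(P);b.append(P@o)
    return np.linalg.lstsq(np.vstack(A),np.hstack(b),rcond=None)[0]
def proj(cam,p):
    i=eyes.camera_info(cam);c=(np.array(i["world_to_cam"])@np.r_[p,1])[:3];q=np.array(i["K"])@c;return q[:2]/q[2]
E
python3 - <<'E'
from h import *
np.set_printoptions(precision=4,suppress=True)
for c in("side","top"):
    im,d=eyes.snapshot(c);cv2.imwrite(f"pics/{c}0.png",im);np.save(f"{c}_d.npy",d)
    i=eyes.camera_info(c);print(c,np.linalg.inv(np.array(i["world_to_cam"])))
Z=dict(nozzle_mouth=.085,nozzle_rim=.085,band_center=.085,band_housing=.085,screw_key=.1305,extractor=0,solder_reel=0,tip_cleaner=0,snips_black=0,marker=0)
for n,z in Z.items():
    us={}
    for c in("side","top"):
        l=nets.place_of(c,n)
        for k in l[:2]:
            u=np.array(k["position"])*[560,420];print(n,c,round(k["confidence"],2),u,atz(c,*u,z))
        if l: us[c]=np.array(l[0]["position"])*[560,420]
    if len(us)==2: print("   tri",tri(us))
s=r.get_state();print(s["clock"],s["tool_pos"],s["eef_rot"])
E
```

```text
pics
side [[-0.8943 -0.2512  0.3703  0.2644]
 [-0.4474  0.4903 -0.7479  0.5708]
 [ 0.0063 -0.8345 -0.5509  0.5726]
 [ 0.      0.      0.      1.    ]]
top [[-0.0035 -0.9911  0.133   0.4286]
 [-0.9999  0.0021 -0.0107 -0.0771]
 [ 0.0103 -0.1331 -0.9911  1.1583]
 [ 0.      0.      0.      1.    ]]
nozzle_mouth side 0.59 [314.888 248.808] [ 0.4844 -0.0043  0.085 ]
nozzle_mouth top 0.78 [234.584 245.7  ] [ 0.4848 -0.0019  0.085 ]
   tri [ 0.4842 -0.0022  0.0866]
nozzle_rim side 0.75 [255.416 223.986] [ 0.6097 -0.0217  0.085 ]
nozzle_rim top 0.74 [247.576 188.706] [ 0.6152 -0.0308  0.085 ]
   tri [ 0.6159 -0.0308  0.0774]
band_center side 0.68 [274.904 232.092] [ 0.5666 -0.0158  0.085 ]
band_center top 0.52 [242.592 207.312] [ 0.5722 -0.0196  0.085 ]
   tri [ 0.5709 -0.0201  0.0812]
band_housing side 0.82 [285.488 220.08 ] [ 0.5663 -0.0579  0.085 ]
band_housing side 0.32 [364.112 200.592] [ 0.4575 -0.189   0.085 ]
band_housing top 0.68 [259.28  212.814] [ 0.5594 -0.0577  0.085 ]
   tri [ 0.5622 -0.0566  0.0865]
screw_key side 0.64 [285.376 199.5  ] [ 0.5667 -0.057   0.1305]
screw_key top 0
[... 219 characters left out ...]
7288 -0.0442 -0.0009]
solder_reel side 0.51 [335.608 328.692] [0.4117 0.0709 0.    ]
solder_reel top 0.63 [195.496 182.406] [0.6461 0.102  0.    ]
   tri [0.5228 0.086  0.031 ]
tip_cleaner side 0.57 [235.704 316.218] [0.5698 0.1209 0.    ]
tip_cleaner top 0.72 [187.88  210.084] [0.577  0.1194 0.    ]
   tri [ 0.5747  0.1188 -0.0036]
snips_black side 0.59 [368.984 200.508] [ 0.4812 -0.327   0.    ]
snips_black top 0.71 [369.32  247.002] [ 0.4851 -0.325   0.    ]
   tri [ 0.483  -0.3253  0.0007]
marker side 0.94 [337.624 325.08 ] [0.4115 0.0622 0.    ]
marker top 0.91 [210.224 279.72 ] [0.4074 0.0621 0.    ]
   tri [0.4094 0.0626 0.001 ]
1.1 [0.1702 0.6014 0.2009] [0.1374 0.9905 0.     0.    ]
```

View pics/side0.png

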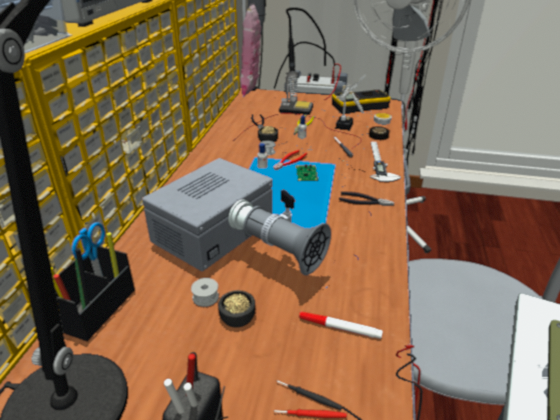

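View pics/top0.png

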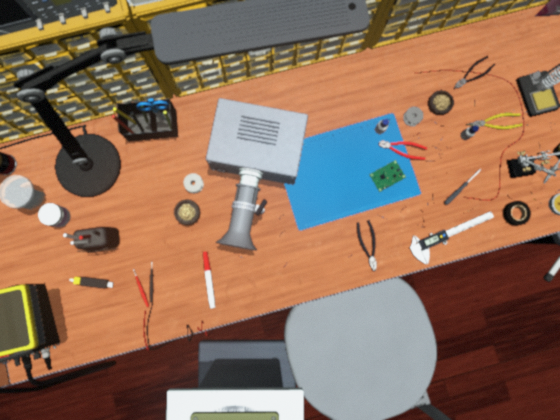

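Both views agree with the networks: the nozzle runs from its mouth at side (315,248) / top (235,245) to the extractor, the key is at side (285,200) / top (262,206), and the reel, pot and marker are on the left. I'll refine the yaw and key pose from depth.

```bash
cat >> h.py <<'E'
def cloud(cam,d):
    i=eyes.camera_info(cam);K=np.array(i["K"]);T=np.linalg.inv(np.array(i["world_to_cam"]))
    v,u=np.nonzero(d>0);z=d[v,u];p=np.linalg.inv(K)@np.vstack([u,v,np.ones(len(u))])*z
    return (T[:3,:3]@p).T+T[:3,3],u,v
E
python3 - <<'E'
from h import *
np.set_printoptions(precision=4,suppress=True)
C=np.array([.7285,-.0443])
for c in("top","side"):
    p,u,v=cloud(c,np.load(f"{c}_d.npy"))
    x,y,z=p.T
    m=(abs(z-.115)<.006)&(x>.63)&(x<.85)&(abs(y+.05)<.15)
    print(c,"case top",m.sum(),cv2.minAreaRect(p[m,:2].astype(np.float32)),np.median(z[m]))
    a=np.deg2rad(-9.8);ex=np.array([np.cos(a),np.sin(a)]);ey=np.array([-ex[1],ex[0]])
    L=(p[:,:2]-[.4845,-.002])@np.c_[ex,ey]
    # tube ridge: by bins along axis
    for s in np.arange(-.02,.16,.01):
        k=(abs(L[:,0]-s)<.005)&(abs(L[:,1])<.06)&(z>.04)
        if k.sum()>3:
            q=L[k,1];print(round(s,3),k.sum(),"y",q.min(),q.max(),"ztop",np.sort(z[k])[-3:])
    k=(abs(L[:,0]-.085)<.05)&(abs(L[:,1]+.04)<.03)&(z>.118)&(z<.155)
    if k.sum()>4: print("key",k.sum(),p[k].mean(0),L[k].min(0),L[k].max(0),z[k].min(),z[k].max(),cv2.minAreaRect((p[k,:2]*1000).astype(np.float32)))
im=cv2.imread("pics/side0.png")[170:290,220:350];cv2.imwrite("pics/c.png",cv2.resize(im,None,fx=5,fy=4.9,interpolation=2))
im2=cv2.imread("pics/top0.png")[170:260,200:290]
a=cv2.resize(im,(420,388),interpolation=2);b=cv2.resize(im2,(380,388),interpolation=2);cv2.imwrite("pics/c.png",np.hstack([a,b]))
E
```

```text
top case top 5918 ((0.7230998277664185, -0.05034317076206207), (0.21018670499324799, 0.16367173194885254), 78.85658264160156) 0.11465383690024789
0.0 169 y -0.04950517397351075 0.04406288303453539 ztop [0.134  0.1345 0.1345]
0.01 147 y -0.04163266564543061 0.037697831226189624 ztop [0.1281 0.1283 0.1301]
0.02 119 y -0.034969505816672644 0.028398089019025383 ztop [0.1197 0.1198 0.1199]
0.03 101 y -0.03095758485472253 0.02403993831918641 ztop [0.1141 0.1144 0.1151]
0.04 99 y -0.028066542523226237 0.021825715471645413 ztop [0.112  0.1127 0.1132]
0.05 95 y -0.02838974454752103 0.02131197756286928 ztop [0.1119 0.1119 0.1134]
0.06 102 y -0.028541515796993853 0.02056039816366196 ztop [0.1121 0.113  0.1133]
0.07 104 y -0.04215791556511734 0.020139964694803215 ztop [0.141  0.1424 0.1435]
0.08 139 y -0.04848414285187354 0.022908895678327722 ztop [0.144  0.1441 0.1442]
0.09 145 y -0.051508449230458914 0.023802781963954685 ztop [0.1438 0.1438 0.1455]
0.1 126 y -0.054642568781381615 0.02288470442758147 ztop [0.1437 0.1438 0.1452]
0.11 98 y -0.051721852736525756 0.019097067899638987 ztop [0.1395 0
[... 1485 characters left out ...]
2  0.1427]
0.1 150 y -0.05453375917951586 0.02218141010068125 ztop [0.1414 0.1415 0.1426]
0.11 141 y -0.05296887313418266 0.019914021461438083 ztop [0.1309 0.14   0.141 ]
0.12 130 y -0.0243678611406571 0.0193438886811582 ztop [0.11   0.1102 0.1105]
0.13 179 y -0.033347423723439726 0.023223890226691656 ztop [0.1132 0.1137 0.1137]
0.14 69 y -0.019647595918393223 0.02373493679443947 ztop [0.1134 0.114  0.1141]
0.15 98 y -0.01872178825601912 0.01461646053777582 ztop [0.106  0.1061 0.1064]
key 194 [ 0.5624 -0.0574  0.1335] [ 0.0699 -0.0545] [ 0.1069 -0.0335] 0.1189622801977705 0.14376568483380314 ((563.75048828125, -59.99394989013672), (11.162035942077637, 39.231666564941406), 57.392051696777344)
```

View pics/c.png

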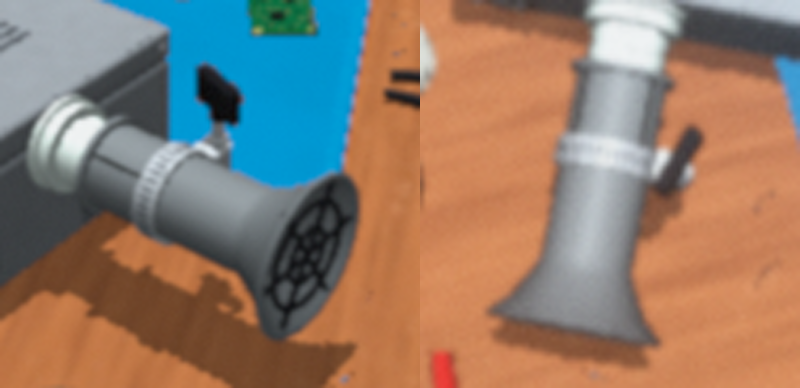

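The case edges put the yaw at about −11°. The mouth is at about (0.484, −0.005). The key is at (0.564, −0.060) with its long axis at about −31°, so its starting turn is about 0.35 rad. I'm moving to just in front of the mouth with the fingers closed.

```bash
python3 -m pendant '[{"claw":0,"dx":150,"dy":-300,"dz":0,"twist":0.04},{"claw":0,"dx":150,"dy":-300,"dz":0,"twist":0.04},{"claw":0,"dx":150,"dy":-300,"dz":0,"twist":0.04},{"claw":0,"dx":276,"dy":-599,"dz":0,"twist":0.084},{"claw":0,"dx":276,"dy":-599,"dz":0,"twist":0.084},{"claw":0,"dx":276,"dy":-599,"dz":0,"twist":0.084},{"claw":0,"dx":276,"dy":-599,"dz":0,"twist":0.084},{"claw":0,"dx":276,"dy":-599,"dz":0,"twist":0.084}]' 20
```

```text
clock: 1.9
tool_pos: [0.3405, 0.2376, 0.2012]
eef_rot: [0.096, 0.995, 0.0, 0.0]
contact_force: [0.1, 0.1, 0.2]
opening: 0.297
finger_force: 0.0
```

```bash
python3 -m pendant '[{"claw":0,"dx":0,"dy":0,"dz":0,"twist":0},{"claw":0,"dx":0,"dy":0,"dz":0,"twist":0}]'
```

```text
clock: 2.1
tool_pos: [0.3405, 0.2385, 0.2012]
eef_rot: [0.098, 0.995, 0.0, 0.0]
contact_force: [-0.2, 0.9, 0.6]
opening: 0.115
finger_force: 0.0
```

```bash
python3 -m pendant '[{"claw":0,"dx":104,"dy":-236,"dz":0,"twist":0},{"claw":0,"dx":104,"dy":-236,"dz":0,"twist":0},{"claw":0,"dx":104,"dy":-236,"dz":0,"twist":0},{"claw":0,"dx":104,"dy":-236,"dz":0,"twist":0},{"claw":0,"dx":104,"dy":-236,"dz":0,"twist":0},{"claw":0,"dx":104,"dy":-236,"dz":-40,"twist":0},{"claw":0,"dx":104,"dy":-236,"dz":-80,"twist":0},{"claw":0,"dx":104,"dy":-236,"dz":-120,"twist":0}]'; python3 -m pendant '[{"claw":0,"dx":0,"dy":0,"dz":0,"twist":0},{"claw":0,"dx":0,"dy":0,"dz":0,"twist":0}]'
```

```text
clock: 2.9
tool_pos: [0.4455, 0.0051, 0.0799]
eef_rot: [0.095, 0.995, 0.001, 0.001]
contact_force: [1.4, 0.6, -1.0]
opening: 0.003
finger_force: 0.0
clock: 3.1
tool_pos: [0.4439, 0.0051, 0.0811]
eef_rot: [0.094, 0.996, 0.0, -0.0]
contact_force: [-0.0, -0.2, 0.1]
opening: 0.005
finger_force: 0.0
```

```bash
python3 -m pendant '[{"claw":0,"dx":10,"dy":-2,"dz":0,"twist":0},{"claw":0,"dx":20,"dy":-4,"dz":0,"twist":0},{"claw":0,"dx":26,"dy":-5,"dz":0,"twist":0},{"claw":0,"dx":31,"dy":-6,"dz":0,"twist":0},{"claw":0,"dx":35,"dy":-7,"dz":0,"twist":0},{"claw":0,"dx":39,"dy":-7.6,"dz":0,"twist":0}]'; python3 -m pendant '[{"claw":0,"dx":4,"dy":-0.8,"dz":0,"twist":0},{"claw":0,"dx":8,"dy":-1.6,"dz":0,"twist":0}]'
```

```text
clock: 3.7
tool_pos: [0.4807, -0.0041, 0.0813]
eef_rot: [0.095, 0.995, -0.0, -0.002]
contact_force: [-5.7, 2.0, 4.6]
opening: 0.003
finger_force: 2.9
clock: 3.9
tool_pos: [0.4885, -0.0056, 0.0813]
eef_rot: [0.095, 0.995, -0.0, -0.002]
contact_force: [-5.6, 1.8, 5.2]
opening: 0.006
finger_force: 2.9
```

```bash
python3 -m pendant '[{"claw":0,"dx":4,"dy":-0.8,"dz":0,"twist":0},{"claw":0,"dx":7,"dy":-1.4,"dz":0,"twist":0}]'; python3 -m pendant '[{"claw":0,"dx":3,"dy":-0.6,"dz":0,"twist":0}]';python3 -m pendant '[{"claw":0,"dx":3,"dy":-0.6,"dz":0,"twist":0}]'
```

```text
clock: 4.1
tool_pos: [0.4948, -0.0069, 0.0812]
eef_rot: [0.095, 0.995, -0.0, -0.003]
contact_force: [-10.4, 5.7, 9.8]
opening: 0.006
finger_force: 6.0
clock: 4.2
tool_pos: [0.4946, -0.007, 0.0811]
eef_rot: [0.095, 0.995, -0.001, -0.006]
contact_force: [-16.2, 7.0, 15.6]
opening: 0.007
finger_force: 8.6
clock: 4.3
tool_pos: [0.4944, -0.0071, 0.081]
eef_rot: [0.095, 0.995, -0.001, -0.008]
contact_force: [-22.0, 7.8, 20.5]
opening: 0.005
finger_force: 11.5
```

```bash
python3 -m pendant '[{"claw":0,"dx":-20,"dy":4,"dz":0,"twist":0},{"claw":0,"dx":-40,"dy":8,"dz":0,"twist":0},{"claw":0.5,"dx":-40,"dy":8,"dz":50,"twist":0},{"claw":0.5,"dx":-40,"dy":8,"dz":100,"twist":0},{"claw":0.5,"dx":-40,"dy":8,"dz":140,"twist":0},{"claw":0.5,"dx":-40,"dy":8,"dz":140,"twist":0}]'
cat > look.py <<'E'
from h import *
np.set_printoptions(precision=4,suppress=True)
ex=np.array([.982,-.191]);ey=np.array([.191,.982]);H=np.array([.723,-.051])
for c in("top","side"):
    im,d=eyes.snapshot(c);cv2.imwrite(f"pics/{c}n.png",im)
    p,u,v=cloud(c,d);L=(p[:,:2]-H)@np.c_[ex,ey];z=p[:,2]
    k=(abs(L[:,0]+.125)<.06)&(abs(L[:,1]+.04)<.03)&(z>.122)&(z<.15)
    if k.sum()>4: print(c,"key",k.sum(),L[k].min(0),L[k].max(0),z[k].max(),cv2.minAreaRect((p[k,:2]*1000).astype(np.float32)))
    k=(L[:,0]>-.3)&(L[:,0]<-.19)&(abs(L[:,1])<.045)&(z>.07)&(z<.132)
    if k.sum()>4: print(" mouth x min",np.percentile(L[k,0],[0,2,5,20]),"y",L[k,1].min(),L[k,1].max())
    k=(abs(L[:,1])<.012)&(abs(L[:,0]+.1)<.05)&(z>.07)
    o=np.argsort(L[k,0]);print(" ridge",[(round(float(a),3),round(float(b),3)) for a,b in zip(L[k,0][o][::12],z[k][o][::12])])
    for n in("screw_key","nozzle_rim","band_center","nozzle_mouth"):
        for q in nets.place_of(c,n)[:1]:
            w=np.array(q["position"])*[560,420];g=atz(c,*w,.1305 if n=="screw_key" else .085);print("  ",n,round(q["confidence"],2),g,(g[:2]-H)@np.c_[ex,ey])
s=r.get_state();print(s["clock"],s["tool_pos"],s["q"],s["contact_force"])
E
python3 look.py
```

```text
clock: 4.9
tool_pos: [0.4678, -0.0003, 0.2263]
eef_rot: [0.096, 0.995, 0.001, 0.006]
contact_force: [0.5, -0.1, 1.3]
opening: 0.346
finger_force: 0.0
top key 92 [-0.1483 -0.0499] [-0.1119 -0.0302] 0.146463412989855 ((588.0489501953125, -65.0177230834961), (10.788960456848145, 37.1098518371582), 58.87562942504883)
 mouth x min [-0.2202 -0.2186 -0.2169 -0.2072] y -0.04413163373905381 0.005832696488378482
 ridge [(-0.15, 0.108), (-0.147, 0.105), (-0.144, 0.105), (-0.142, 0.107), (-0.14, 0.109), (-0.137, 0.113), (-0.135, 0.11), (-0.132, 0.109), (-0.13, 0.111), (-0.128, 0.116), (-0.125, 0.112), (-0.122, 0.111), (-0.119, 0.109), (-0.117, 0.105), (-0.114, 0.108), (-0.111, 0.107), (-0.109, 0.11), (-0.107, 0.108), (-0.104, 0.11), (-0.101, 0.106), (-0.099, 0.109), (-0.096, 0.108), (-0.093, 0.106), (-0.091, 0.11), (-0.088, 0.107), (-0.086, 0.107), (-0.084, 0.114), (-0.081, 0.112), (-0.078, 0.111), (-0.075, 0.107), (-0.073, 0.107), (-0.071, 0.11), (-0.069, 0.109), (-0.066, 0.114), (-0.063, 0.116), (-0.061, 0.12), (-0.059, 0.116), (-0.056, 0.118), (-0.053, 0.113), (-0.05, 0.11)]
   screw_key 0.41
[... 803 characters left out ...]
08), (-0.102, 0.107), (-0.098, 0.11), (-0.096, 0.11), (-0.093, 0.11), (-0.09, 0.11), (-0.087, 0.107), (-0.086, 0.112), (-0.084, 0.108), (-0.082, 0.113), (-0.075, 0.11), (-0.073, 0.108), (-0.072, 0.113), (-0.07, 0.111), (-0.068, 0.112), (-0.066, 0.115), (-0.064, 0.115), (-0.06, 0.114), (-0.057, 0.115), (-0.054, 0.114), (-0.051, 0.114)]
   screw_key 0.57 [0.5639 0.0276 0.1305] [-0.1713  0.0468]
   nozzle_rim 0.73 [ 0.6415 -0.0381  0.085 ] [-0.0825 -0.0029]
   band_center 0.57 [ 0.5872 -0.0181  0.085 ] [-0.1397  0.0063]
   nozzle_mouth 0.7 [ 0.5037 -0.0119  0.085 ] [-0.2228 -0.0034]
5.4 [ 0.4633 -0.0005  0.2202] [ 0.1361  0.4674 -0.348   2.0036  0.2371  0.7107  1.0206] [ 0.3636  0.5674 -0.0808]
```

The nozzle is home: its mouth-to-rim span matches the 140 mm length and the push force rose at the stop. I'm now turning the gripper by −0.35+π, so one grasp covers the whole screw turn, and moving above the key.

```bash
python3 -m pendant '[{"claw":0.5,"dx":40,"dy":-20,"dz":0,"twist":0.15},{"claw":0.5,"dx":80,"dy":-40,"dz":0,"twist":0.3},{"claw":0.5,"dx":124,"dy":-64,"dz":0,"twist":0.45},{"claw":0.5,"dx":124,"dy":-64,"dz":0,"twist":0.6},{"claw":0.5,"dx":124,"dy":-64,"dz":0,"twist":0.75},{"claw":0.5,"dx":124,"dy":-64,"dz":0,"twist":0.9},{"claw":0.5,"dx":124,"dy":-64,"dz":0,"twist":1.05},{"claw":0.5,"dx":124,"dy":-64,"dz":0,"twist":1.2}]'; python3 -m pendant '[{"claw":0.5,"dx":0,"dy":0,"dz":0,"twist":0.15},{"claw":0.5,"dx":0,"dy":0,"dz":0,"twist":0.3},{"claw":0.5,"dx":0,"dy":0,"dz":0,"twist":0.45},{"claw":0.5,"dx":0,"dy":0,"dz":0,"twist":0.6},{"claw":0.5,"dx":0,"dy":0,"dz":0,"twist":0.75},{"claw":0.5,"dx":0,"dy":0,"dz":0,"twist":0.9},{"claw":0.5,"dx":0,"dy":0,"dz":0,"twist":1.05},{"claw":0.5,"dx":0,"dy":0,"dz":0,"twist":1.2}]'; python3 -m pendant '[{"claw":0.5,"dx":0,"dy":0,"dz":0,"twist":0.15},{"claw":0.5,"dx":0,"dy":0,"dz":0,"twist":0.3},{"claw":0.5,"dx":0,"dy":0,"dz":0,"twist":0.39},{"claw":0.5,"dx":0,"dy":0,"dz":0,"twist":0.39},{"claw":0.5,"dx":0,"dy":0,"dz":0,"twist":0.39}]'
python3 - <<'E'
from h import *
s=r.get_state();print(s["q"]);x,y=s["eef_rot"][:2];print(np.degrees(np.arctan2(y*y-x*x,2*x*y)))
E
```

```text
clock: 6.2
tool_pos: [0.5875, -0.0646, 0.2203]
eef_rot: [-0.486, 0.874, 0.0, -0.0]
contact_force: [-0.0, 0.6, -0.5]
opening: 0.501
finger_force: 0.0
clock: 7.0
tool_pos: [0.5662, -0.0463, 0.1912]
eef_rot: [0.867, -0.498, 0.017, 0.012]
contact_force: [-0.0, 0.4, -0.7]
opening: 0.501
finger_force: 0.0
clock: 7.5
tool_pos: [0.5114, 0.0138, 0.1464]
eef_rot: [0.94, -0.337, 0.047, 0.009]
contact_force: [0.9, -0.2, 0.5]
opening: 0.5
finger_force: 0.0
[ 0.57532923  1.0367465  -1.47162747  2.01595511  1.20704179  1.30007296
  2.65406022]
-129.46464562954273
```

The twist sign on joint 7 was the opposite of what I assumed, and the arm ran into a joint limit. No contact occurred. I'm turning back clockwise, since the unflipped grasp has the range.

```bash
python3 -m pendant '[{"claw":0.5,"dx":0,"dy":0,"dz":40,"twist":-0.15},{"claw":0.5,"dx":0,"dy":0,"dz":74,"twist":-0.3},{"claw":0.5,"dx":0,"dy":0,"dz":74,"twist":-0.45},{"claw":0.5,"dx":0,"dy":0,"dz":74,"twist":-0.6},{"claw":0.5,"dx":0,"dy":0,"dz":74,"twist":-0.75},{"claw":0.5,"dx":0,"dy":0,"dz":74,"twist":-0.9},{"claw":0.5,"dx":0,"dy":0,"dz":74,"twist":-1.05},{"claw":0.5,"dx":0,"dy":0,"dz":74,"twist":-1.2}]'
python3 - <<'E'
from h import *
s=r.get_state();print(s["q"]);x,y=s["eef_rot"][:2];print(np.degrees(np.arctan2(y*y-x*x,2*x*y)))
E
```

```text
clock: 8.3
tool_pos: [0.5133, 0.0134, 0.2217]
eef_rot: [-0.581, 0.812, -0.035, -0.034]
contact_force: [-0.2, 0.2, -0.3]
opening: 0.501
finger_force: 0.0
[ 0.49875973  0.80658831 -1.25876241  1.82740408  0.87884413  1.26057761
  1.75276546]
161.1949763368016
```

```bash
python3 -m pendant '[{"claw":0.5,"dx":0,"dy":0,"dz":0,"twist":-0.15},{"claw":0.5,"dx":30,"dy":-30,"dz":0,"twist":-0.3},{"claw":0.5,"dx":74,"dy":-78,"dz":0,"twist":-0.45},{"claw":0.5,"dx":74,"dy":-78,"dz":0,"twist":-0.6},{"claw":0.5,"dx":74,"dy":-78,"dz":0,"twist":-0.75},{"claw":0.5,"dx":74,"dy":-78,"dz":0,"twist":-0.9},{"claw":0.5,"dx":74,"dy":-78,"dz":0,"twist":-1.05},{"claw":0.5,"dx":74,"dy":-78,"dz":0,"twist":-1.2}]';  python3 -m pendant '[{"claw":0.5,"dx":0,"dy":0,"dz":0,"twist":-0.15},{"claw":0.5,"dx":0,"dy":0,"dz":0,"twist":-0.3},{"claw":0.5,"dx":0,"dy":0,"dz":0,"twist":-0.45},{"claw":0.5,"dx":0,"dy":0,"dz":0,"twist":-0.58},{"claw":0.5,"dx":0,"dy":0,"dz":0,"twist":-0.58}]'
cat > st.py <<'E'
from h import *
from scipy.spatial.transform import Rotation as R
np.set_printoptions(precision=4,suppress=True)
s=r.get_state();M=R.from_quat(s["eef_rot"]).as_matrix()
print("q",np.array(s["q"]),"ytool deg",np.degrees(np.arctan2(M[1,1],M[0,1])),"z",M[:,2],"tcp",s["tool_pos"],"gp",np.array(s["tool_pos"])-.019*M[:,2])
E
python3 st.py
```

```text
clock: 9.1
tool_pos: [0.5873, -0.065, 0.2215]
eef_rot: [-0.021, 0.999, -0.009, -0.048]
contact_force: [0.2, 0.0, -0.5]
opening: 0.501
finger_force: 0.0
clock: 9.6
tool_pos: [0.5872, -0.0657, 0.2217]
eef_rot: [0.262, 0.964, 0.005, -0.048]
contact_force: [-0.2, 0.8, 0.0]
opening: 0.498
finger_force: 0.0
q [ 0.4872  0.7805 -0.8467  1.5244  0.5459  1.1879  0.5789] ytool deg 59.584421860102935 z [-0.0901  0.0343 -0.9953] tcp [ 0.5872 -0.0657  0.2217] gp [ 0.5889 -0.0663  0.2406]
```

```bash
python3 -m pendant '[{"claw":0.5,"dx":0,"dy":1,"dz":-35,"twist":-0.01},{"claw":0.5,"dx":0,"dy":1,"dz":-65,"twist":-0.01},{"claw":0.5,"dx":0,"dy":1,"dz":-85,"twist":-0.01},{"claw":0.5,"dx":0,"dy":1,"dz":-95,"twist":-0.01},{"claw":0.5,"dx":0,"dy":1,"dz":-99,"twist":-0.01},{"claw":0.5,"dx":0,"dy":1,"dz":-99,"twist":-0.01}]' 8; python3 -c "
from h import *
im,d=eyes.snapshot('side');cv2.imwrite('pics/s1.png',cv2.resize(im[130:290,180:360],None,fx=4,fy=3.7,interpolation=2))"; python3 st.py
```

```text
clock: 10.2
tool_pos: [0.5867, -0.0633, 0.1226]
eef_rot: [0.265, 0.963, 0.005, -0.048]
contact_force: [-0.6, -0.2, 1.1]
opening: 0.496
finger_force: 0.0
q [ 0.4567  0.8908 -0.7833  1.6231  0.647   1.0048  0.493 ] ytool deg 59.23980813429929 z [-0.0896  0.0356 -0.9953] tcp [ 0.587  -0.0632  0.1231] gp [ 0.5887 -0.0639  0.142 ]
```

View pics/s1.png

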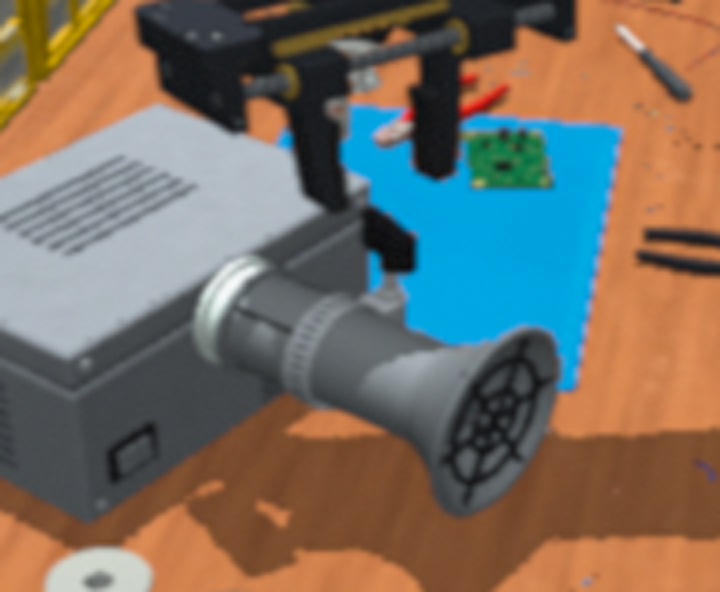

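```bash
python3 - <<'E'
from h import *
f=lambda p:(proj('side',np.array(p))-[180,130])*[4,3.7]
print(f([.587,-.0632,.1231]), f([.587-.0506*.22-.011,-.0632-.019,.1231]),[f([.587+.022*.51*k,-.0632+.022*.86*k,.1231]) for k in(1,-1)], "key",f([.5876,-.0649,.1305]),f([.5876,-.0649,.142]))
im,d=eyes.snapshot('side')
p,u,v=cloud('side',d)
# finger tips: lowest points near tool, 
for (a,b) in((330,190),(325,180),(440,165),(390,240),(395,225)):
    uu=int(a/4+180);vv=int(b/3.7+130);print((a,b),deproj('side',uu,vv,d[vv,uu]))
E
```

```text
[387.35621698 253.74996805] [448.87388336 246.44922924] [array([346.23724368, 266.55671659]), array([427.50948896, 241.24399292])] key [387.8979511  239.12602212] [387.93459003 219.14629545]
(330, 190) [ 0.59873238 -0.02975438  0.17436506]
(325, 180) [ 0.60086797 -0.03025944  0.17949359]
(440, 165) [ 0.57041447 -0.08249005  0.1691618 ]
(390, 240) [ 0.58442813 -0.05875851  0.13611994]
(395, 225) [ 0.58463309 -0.06311797  0.14215026]
```

```bash
python3 - <<'E'
from h import *
np.set_printoptions(precision=3,suppress=True)
im,d=eyes.snapshot('side')
p,u,v=cloud('side',d);t=np.array([.587,-.0632]);a=np.radians(59.2);ay=np.array([np.cos(a),np.sin(a)]);ax=np.array([ay[1],-ay[0]])
L=(p[:,:2]-t)@np.c_[ax,ay]
for lo in np.arange(.11,.26,.01):
    k=(abs(L).max(1)<.11)&(p[:,2]>=lo)&(p[:,2]<lo+.01)&(L[:,0]<.05)
    g=k&(abs(L[:,1])>.015)&(abs(L[:,0])<.03)
    print(round(lo,2),k.sum(),g.sum(),L[g].min(0) if g.any() else'',L[g].max(0) if g.any() else '')
s=r.get_state();print(s["q"],s["tool_pos"])
cv2.imwrite('pics/s2.png',im)
im,d=eyes.snapshot('top');cv2.imwrite('pics/t2.png',cv2.resize(im[130:270,190:350],None,fx=5,fy=4.2,interpolation=2))
E
```

```text
0.11 522 113 [-0.029  0.022] [0.03  0.109]
0.12 140 0  
0.13 94 0  
0.14 47 0  
0.15 0 0  
0.16 94 94 [-0.008 -0.033] [0.014 0.038]
0.17 120 120 [-0.007 -0.034] [0.015 0.039]
0.18 135 135 [-0.008 -0.037] [0.015 0.04 ]
0.19 138 138 [-0.006 -0.037] [0.017 0.042]
0.2 150 150 [-0.005 -0.037] [0.019 0.043]
0.21 94 94 [-0.004 -0.037] [0.017 0.053]
0.22 145 124 [-0.025 -0.081] [0.03  0.089]
0.23 476 435 [-0.027 -0.083] [0.03  0.089]
0.24 655 582 [-0.026 -0.083] [0.029 0.095]
0.25 512 433 [-0.024 -0.089] [0.03  0.098]
0.26 1270 1001 [-0.023 -0.091] [0.03  0.097]
[ 0.457  0.89  -0.783  1.623  0.647  1.005  0.493] [ 0.587 -0.063  0.123]
```

View pics/t2.png

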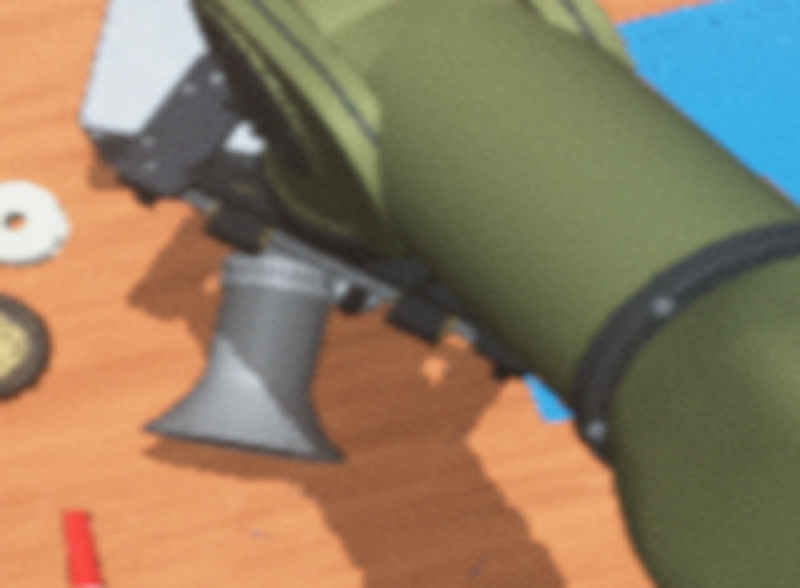

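The picture shows the fingertips about 38 mm above where the state puts them: the depth cloud has tips at z≈0.16 and the body at 0.222, against a reported TCP of 0.123. The camera heights check out on the case (0.115) and the key top (0.142), so I trust vision. I'm descending further, watching the force and looking again.

```bash
python3 -m pendant '[{"claw":0.5,"dx":-2,"dy":0,"dz":-8,"twist":0},{"claw":0.5,"dx":-3.5,"dy":0,"dz":-16,"twist":0},{"claw":0.5,"dx":-3.5,"dy":0,"dz":-24,"twist":0},{"claw":0.5,"dx":-3.5,"dy":0,"dz":-32,"twist":0},{"claw":0.5,"dx":-3.5,"dy":0,"dz":-32,"twist":0}]'; cat > tips.py <<'E'
from h import *
from scipy.spatial.transform import Rotation as R
np.set_printoptions(precision=3,suppress=True)
im,d=eyes.snapshot('side');s=r.get_state();M=R.from_quat(s["eef_rot"]).as_matrix();T=np.array(s["tool_pos"])
p,u,v=cloud('side',d);L=(p-T)@M   # tool frame
print("tcp",T,"F",s["contact_force"])
for lo in np.arange(-.11,-.0,.005):
    k=(L[:,2]>=lo)&(L[:,2]<lo+.005)&(abs(L[:,0])<.03)&(abs(L[:,1])<.055)
    g=k&(L[:,1]>.015);h=k&(L[:,1]<-.012)
    print(round(lo,3),g.sum(),h.sum(),L[g][:,:2].min(0) if g.any() else'',L[g][:,:2].max(0) if g.any() else '',L[h][:,:2].min(0) if h.any() else'',L[h][:,:2].max(0) if h.any() else '')
cv2.imwrite('pics/s3.png',cv2.resize(im[150:250,230:350],None,fx=5,fy=5,interpolation=2))
E
python3 tips.py
```

```text
clock: 10.9
tool_pos: [0.5817, -0.0637, 0.0888]
eef_rot: [0.265, 0.963, 0.004, -0.05]
contact_force: [-0.2, -0.8, -0.2]
opening: 0.501
finger_force: 0.0
tcp [ 0.582 -0.063  0.089] F [-0.248 -0.238  0.081]
-0.11 18 25 [-0.014  0.052] [0.029 0.055] [-0.025 -0.03 ] [ 0.03  -0.028]
-0.105 7 11 [-0.012  0.05 ] [0.02  0.053] [-0.023 -0.032] [ 0.015 -0.028]
-0.1 11 20 [0.002 0.047] [0.015 0.051] [-0.002 -0.036] [ 0.015 -0.028]
-0.095 10 27 [0.003 0.031] [0.013 0.041] [-0.009 -0.039] [ 0.012 -0.028]
-0.09 23 25 [-0.004  0.031] [0.012 0.041] [-0.009 -0.038] [ 0.011 -0.029]
-0.085 35 49 [-0.008  0.022] [0.012 0.041] [-0.011 -0.038] [ 0.013 -0.02 ]
-0.08 33 27 [-0.009  0.022] [0.013 0.04 ] [-0.01  -0.037] [ 0.012 -0.021]
-0.075 31 32 [-0.007  0.023] [0.012 0.04 ] [-0.008 -0.038] [ 0.013 -0.022]
-0.07 32 32 [-0.011  0.023] [0.012 0.039] [-0.007 -0.036] [ 0.014 -0.022]
-0.065 28 30 [-0.007  0.023] [0.013 0.039] [-0.007 -0.036] [ 0.012 -0.022]
-0.06 34 30 [-0.008  0.022] [0.013 0.039] [-0.01  -0.037] [ 0.012 -0.021]
-0.055 23 34 [-0.007  0.023] [0.012 0.038] [-0.01  -0.036] [ 0.012 -0.021]
-0.05 28 27 [-0.009  0.023] [0.012 0.037] [-0.009 -0.036] [ 0.011 -0.021]
-0.045 25 30 [-0.007  0.022] [0.011 0.036] [-0.007 -0.036] [ 0.012 -0.021]
-0.04 11 18 [0.008 0.022] [0.011 0.033] [-0.007 -0.03 ] [ 0.013 -0.022]
-0.035 0 0    
-0.03 1 0 [-0.03   0.053] [-0.03   0.053]  
-0.025 158 0 [-0.03   0.025] [0.02  0.055]  
-0.02 132 0 [-0.029  0.018] [0.03  0.055]  
-0.015 29 0 [0.005 0.016] [0.03  0.055]  
-0.01 16 0 [0.02  0.049] [0.029 0.055]  
-0.005 3 0 [0.027 0.052] [0.029 0.055]
```

View pics/s3.png

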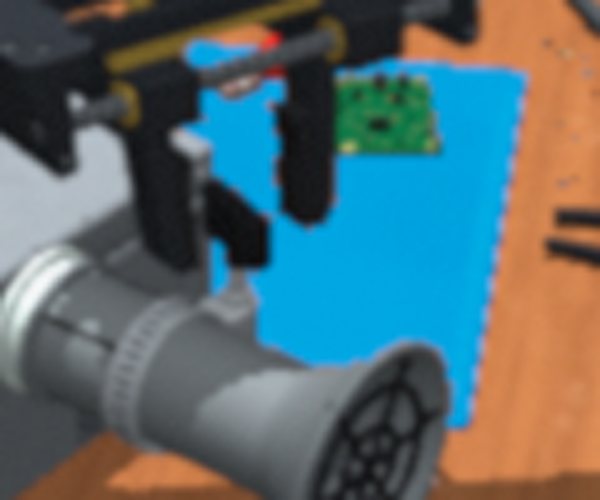

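The fingers now straddle the key: tips at (185,265) and (305,220), key at (240,225), with about 16 mm overlap. I'll go down 3 mm more and close.

```bash
python3 -m pendant '[{"claw":0.5,"dx":1,"dy":0,"dz":-3,"twist":0},{"claw":0.3,"dx":1,"dy":0,"dz":-3,"twist":0},{"claw":0.1,"dx":1,"dy":0,"dz":-3,"twist":0},{"claw":0,"dx":1,"dy":0,"dz":-3,"twist":0},{"claw":0,"dx":1,"dy":0,"dz":-3,"twist":0},{"claw":0,"dx":1,"dy":0,"dz":-3,"twist":0}]' 10;python3 -m pendant '[{"claw":0,"dx":0,"dy":0,"dz":0,"twist":0},{"claw":0,"dx":0,"dy":0,"dz":0,"twist":0}]' 20; python3 st.py
```

```text
clock: 11.55
tool_pos: [0.5833, -0.065, 0.0875]
eef_rot: [0.266, 0.963, 0.004, -0.049]
contact_force: [-1.4, -2.6, 2.9]
opening: 0.111
finger_force: 10.0
clock: 11.75
tool_pos: [0.5834, -0.0649, 0.0875]
eef_rot: [0.266, 0.963, 0.004, -0.049]
contact_force: [-1.8, -4.6, 5.1]
opening: 0.113
finger_force: 20.0
q [ 0.4457  0.9318 -0.7533  1.655   0.6887  0.9415  0.4607] ytool deg 59.16091328756431 z [-0.0917  0.0333 -0.9952] tcp [ 0.5834 -0.0649  0.0875] gp [ 0.5851 -0.0655  0.1064]
```

Gripped: the opening is 9.9 mm, matching the key's thickness. I'm sliding along the nozzle.

```bash
python3 -m pendant '[{"claw":0,"dx":5,"dy":-1,"dz":0,"twist":0},{"claw":0,"dx":10,"dy":-2,"dz":0,"twist":0},{"claw":0,"dx":15,"dy":-3,"dz":0,"twist":0},{"claw":0,"dx":20,"dy":-4,"dz":0,"twist":0},{"claw":0,"dx":25,"dy":-5,"dz":0,"twist":0},{"claw":0,"dx":28,"dy":-5.6,"dz":0,"twist":0}]';python3 -m pendant '[{"claw":0,"dx":3,"dy":-0.6,"dz":0,"twist":0},{"claw":0,"dx":6,"dy":-1.2,"dz":0,"twist":0}]';python3 -m pendant '[{"claw":0,"dx":3,"dy":-0.6,"dz":0,"twist":0}]'
```

```text
clock: 12.35
tool_pos: [0.6119, -0.0704, 0.0875]
eef_rot: [0.266, 0.963, 0.004, -0.048]
contact_force: [-2.7, -4.6, 4.8]
opening: 0.115
finger_force: 20.0
clock: 12.55
tool_pos: [0.6177, -0.0715, 0.0875]
eef_rot: [0.266, 0.963, 0.004, -0.049]
contact_force: [-1.7, -4.3, 5.0]
opening: 0.11
finger_force: 20.0
clock: 12.65
tool_pos: [0.6185, -0.0717, 0.0874]
eef_rot: [0.266, 0.963, 0.003, -0.051]
contact_force: [-10.1, -3.8, 9.3]
opening: 0.111
finger_force: 20.0
```

```bash
python3 -m pendant '[{"claw":0,"dx":1.5,"dy":-0.3,"dz":0,"twist":0},{"claw":0,"dx":1.5,"dy":-0.3,"dz":0,"twist":0}]'
python3 - <<'E'
from h import *
np.set_printoptions(precision=4,suppress=True)
im,d=eyes.snapshot('side');cv2.imwrite('pics/s4.png',cv2.resize(im[160:260,210:330],None,fx=6,fy=6,interpolation=2))
ex=np.array([.982,-.191]);ey=np.array([.191,.982]);H=np.array([.723,-.051])
p,u,v=cloud('side',d);L=(p[:,:2]-H)@np.c_[ex,ey]
for s in np.arange(-.12,-.07,.002):
    k=(abs(L[:,0]-s)<.001)&(abs(L[:,1])<.04)&(p[:,2]>.05)&(p[:,2]<.118)
    rr=np.hypot(L[k,1]+.0035,p[k,2]-.085)
    if k.sum(): print(round(s,3),k.sum(),np.percentile(rr,[50,90]))
E
```

```text
clock: 12.85
tool_pos: [0.6185, -0.0717, 0.0874]
eef_rot: [0.265, 0.963, 0.003, -0.052]
contact_force: [-9.5, -4.6, 10.8]
opening: 0.113
finger_force: 20.0
-0.12 28 [0.0258 0.0274]
-0.118 26 [0.0261 0.0276]
-0.116 27 [0.0261 0.0277]
-0.114 27 [0.0265 0.0281]
-0.112 20 [0.0265 0.0277]
-0.11 26 [0.0254 0.0281]
-0.108 26 [0.0265 0.0275]
-0.106 24 [0.0262 0.0274]
-0.104 32 [0.0265 0.0309]
-0.102 47 [0.0277 0.033 ]
-0.1 67 [0.0281 0.0312]
-0.098 56 [0.03   0.0395]
-0.096 33 [0.0305 0.0416]
-0.094 37 [0.0298 0.0397]
-0.092 36 [0.0302 0.0373]
-0.09 27 [0.0297 0.0314]
-0.088 29 [0.0295 0.0313]
-0.086 34 [0.0296 0.0319]
-0.084 29 [0.03   0.0314]
-0.082 21 [0.0296 0.031 ]
-0.08 11 [0.0279 0.0292]
-0.078 14 [0.0277 0.0289]
-0.076 13 [0.027  0.0279]
-0.074 39 [0.0269 0.0291]
-0.072 60 [0.0285 0.031 ]
```

View pics/s4.png

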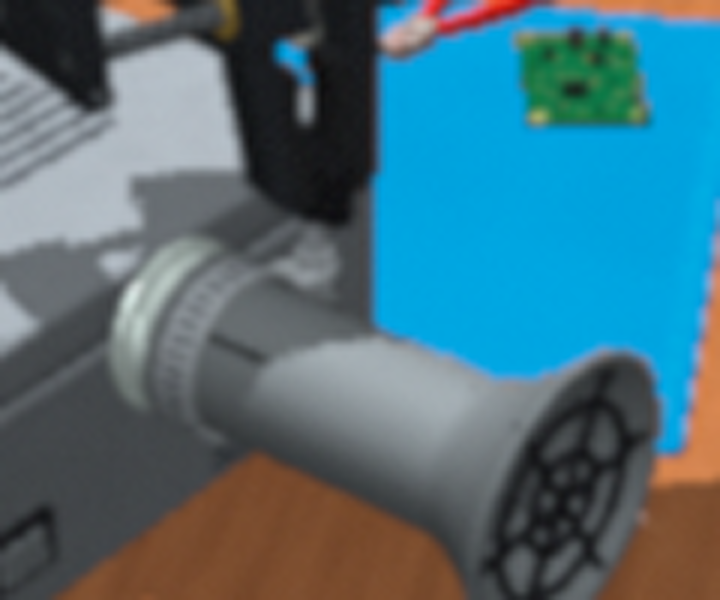

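The band is against the rim: in depth its raised radius runs unbroken for about 18 mm (14 mm band plus 4 mm rim), and the force has stopped it. Next I'll turn clockwise, compensating for the tilted tool's roughly 4 mm eccentricity.

```bash
python3 -m pendant '[{"claw":0,"dx":0,"dy":0,"dz":0,"twist":0},{"claw":0,"dx":0.2,"dy":0.5,"dz":0,"twist":-0.15},{"claw":0,"dx":0.5,"dy":1.1,"dz":0,"twist":-0.3},{"claw":0,"dx":0.8,"dy":1.6,"dz":0,"twist":-0.45}]' 45;  python3 st.py
```

```text
clock: 13.3
tool_pos: [0.6199, -0.0698, 0.0874]
eef_rot: [0.476, 0.878, 0.014, -0.049]
contact_force: [-8.2, -2.8, 7.7]
opening: 0.112
finger_force: 45.0
q [ 0.4131  0.9409 -0.663   1.5532  0.5707  0.9276  0.155 ] ytool deg 33.14612497706517 z [-0.0726  0.0708 -0.9948] tcp [ 0.6199 -0.0698  0.0874] gp [ 0.6212 -0.0711  0.1063]
```

```bash
python3 -m pendant '[{"claw":0,"dx":0.4,"dy":0.4,"dz":0,"twist":-0.15},{"claw":0,"dx":0.9,"dy":0.8,"dz":0,"twist":-0.3},{"claw":0,"dx":1.5,"dy":1.1,"dz":0,"twist":-0.45},{"claw":0,"dx":2.1,"dy":1.3,"dz":0,"twist":-0.6},{"claw":0,"dx":2.7,"dy":1.4,"dz":0,"twist":-0.75},{"claw":0,"dx":3.3,"dy":1.5,"dz":0,"twist":-0.9}]';  python3 st.py
```

```text
clock: 13.9
tool_pos: [0.6245, -0.0686, 0.0874]
eef_rot: [0.811, 0.584, 0.033, -0.035]
contact_force: [-6.3, -2.4, 5.8]
opening: 0.112
finger_force: 45.0
q [ 0.326   0.8664 -0.4326  1.6407  0.3575  0.7059 -0.5622] ytool deg -18.456331445339416 z [ 0.0118  0.0957 -0.9953] tcp [ 0.6245 -0.0686  0.0874] gp [ 0.6243 -0.0704  0.1063]
```

```bash
python3 -m pendant '[{"claw":0,"dx":0.6,"dy":-0.1,"dz":0,"twist":-0.15},{"claw":0,"dx":1.2,"dy":-0.2,"dz":0,"twist":-0.3},{"claw":0,"dx":1.8,"dy":-0.4,"dz":0,"twist":-0.45},{"claw":0,"dx":2.3,"dy":-0.8,"dz":0,"twist":-0.6},{"claw":0,"dx":2.8,"dy":-1.2,"dz":0,"twist":-0.75},{"claw":0,"dx":3.2,"dy":-1.6,"dz":0,"twist":-0.9}]';  python3 st.py; python3 -m pendant '[{"claw":0,"dx":0.2,"dy":-0.3,"dz":0,"twist":-0.1},{"claw":0,"dx":0.4,"dy":-0.6,"dz":0,"twist":-0.2}]' 60; python3 st.py; python3 -c "
from h import *;print(r.get_state()['moment'])"
```

```text
clock: 14.5
tool_pos: [0.6282, -0.0715, 0.0874]
eef_rot: [0.984, 0.172, 0.045, -0.016]
contact_force: [-4.2, -5.6, 5.7]
opening: 0.114
finger_force: 45.0
q [ 0.149   0.8126 -0.1392  1.7279  0.0997  0.5274 -1.2511] ytool deg -70.08121047053646 z [ 0.0831  0.0461 -0.9955] tcp [ 0.6282 -0.0715  0.0874] gp [ 0.6266 -0.0724  0.1063]
clock: 14.7
tool_pos: [0.6286, -0.0725, 0.0874]
eef_rot: [0.996, 0.074, 0.046, -0.01]
contact_force: [-5.0, -6.7, 5.7]
opening: 0.106
finger_force: 60.0
q [ 0.1002  0.8078 -0.0689  1.7404  0.0353  0.5053 -1.3972] ytool deg -81.43284772790997 z [ 0.091   0.0277 -0.9955] tcp [ 0.6286 -0.0725  0.0874] gp [ 0.6269 -0.073   0.1063]
[-1.3919092   1.11202658  0.02476192]
```

```bash
for i in 1 2; do python3 -m pendant '[{"claw":0,"dx":0.1,"dy":-0.3,"dz":0,"twist":-0.07}]' ; python3 -c "
from h import *;print(r.get_state()['moment'],r.get_state()['joint_torque'][6])"; done; python3 st.py
```

```text
clock: 14.8
tool_pos: [0.6287, -0.0729, 0.0874]
eef_rot: [0.998, 0.04, 0.047, -0.009]
contact_force: [-4.6, -7.0, 7.1]
opening: 0.111
finger_force: 60.0
[-1.38835601  1.11815614  0.05119328] 0.24250446818768978
clock: 14.9
tool_pos: [0.6287, -0.0733, 0.0873]
eef_rot: [0.999, 0.005, 0.047, -0.007]
contact_force: [-4.2, -6.2, 6.4]
opening: 0.104
finger_force: 60.0
[-1.36114823  1.15521153  0.05257205] 0.3611902892589569
q [ 0.0655  0.8065 -0.0195  1.747  -0.0112  0.4948 -1.4986] ytool deg -89.39546620962747 z [ 0.0941  0.0145 -0.9955] tcp [ 0.6287 -0.0733  0.0873] gp [ 0.6269 -0.0735  0.1063]
```

```bash
python3 -m pendant '[{"claw":0.3,"dx":-1,"dy":1,"dz":0,"twist":0},{"claw":0.5,"dx":-1,"dy":1,"dz":0,"twist":0},{"claw":0.5,"dx":-1,"dy":1,"dz":0,"twist":0},{"claw":0.5,"dx":-1,"dy":1,"dz":20,"twist":0},{"claw":0.5,"dx":-1,"dy":1,"dz":60,"twist":0},{"claw":0.5,"dx":-40,"dy":1,"dz":100,"twist":0},{"claw":0.5,"dx":-90,"dy":1,"dz":130,"twist":0},{"claw":0.5,"dx":-140,"dy":1,"dz":130,"twist":0}]'; python3 -m pendant '[{"claw":0.5,"dx":-40,"dy":-40,"dz":20,"twist":0},{"claw":0.5,"dx":-40,"dy":-80,"dz":20,"twist":0},{"claw":0.5,"dx":-40,"dy":-80,"dz":20,"twist":0}]'; sed -i 's/+.125)<.06/+.095)<.035/' look.py; python3 look.py | grep -v ridge
python3 -c "
import cv2;cv2.imwrite('pics/f.png',cv2.resize(cv2.imread('pics/siden.png')[130:290,180:360],None,fx=4,fy=3.7,interpolation=2))"
```

```text
clock: 15.7
tool_pos: [0.5046, -0.069, 0.2187]
eef_rot: [0.999, 0.008, 0.052, -0.009]
contact_force: [0.6, -0.6, 0.4]
opening: 0.5
finger_force: 0.0
clock: 16.0
tool_pos: [0.4611, -0.1567, 0.237]
eef_rot: [0.999, 0.002, 0.049, -0.006]
contact_force: [0.3, -0.1, -0.4]
opening: 0.5
finger_force: 0.0
top key 77 [-0.1128 -0.0465] [-0.0768 -0.0315] 0.14524059628184527 ((622.642822265625, -71.08155059814453), (8.872906684875488, 36.835662841796875), 89.93518829345703)
 mouth x min [-0.2217 -0.2212 -0.2207 -0.2178] y -0.044787584700436 0.04463168163701404
   screw_key 0.62 [ 0.6252 -0.0738  0.1305] [-0.0917 -0.041 ]
   nozzle_rim 0.84 [ 0.6414 -0.0328  0.085 ] [-0.0836  0.0023]
   band_center 0.65 [ 0.6302 -0.0342  0.085 ] [-0.0943 -0.0012]
   nozzle_mouth 0.73 [ 0.5055 -0.0104  0.085 ] [-0.2213 -0.0017]
side key 209 [-0.1139 -0.0482] [-0.0761 -0.0316] 0.14347148608065924 ((621.9811401367188, -72.7501220703125), (37.669952392578125, 13.710329055786133), 1.0674265623092651)
 mouth x min [-0.2228 -0.2222 -0.2217 -0.2205] y -0.04492868184418751 0.04485359939639578
   screw_key 0.62 [ 0.6202 -0.0705  0.1305] [-0.0972 -0.0387]
   band_center 0.55 [ 0.6173 -0.0288  0.085 ] [-0.108   0.0017]
   nozzle_mouth 0.68 [ 0.504  -0.0047  0.085 ] [-0.2239  0.0036]
16.5 [ 0.4626 -0.1489  0.2356] [ 0.2878  0.421  -0.0589  2.0169 -0.0277  0.6155 -1.2983] [-0.391   0.1639  0.1193]
```

View pics/f.png

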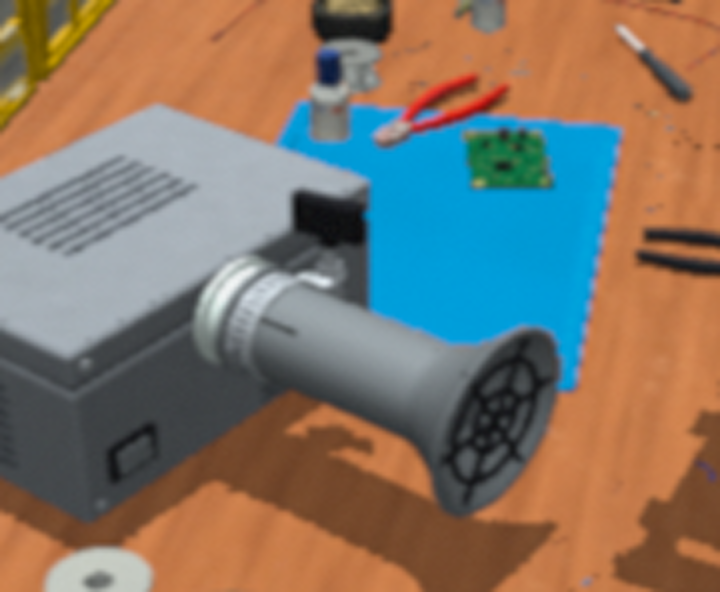

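The key now lies at about 0° in the world, which is about 2.94 rad of turn from the −11° axis. The band sits on the rim at (245,310), the nozzle is still home, and the gripper is clear. Handing in.

```bash
python3 -c "
from h import *;print(r.finish_job())"
```

```text
the job is handed in; nothing more can be done
None
```

I've handed the job in: the nozzle is home on the stub, the band sits against the rim, the key is turned to about 2.94 rad by camera estimate (snug from 2.6), and the gripper is open and clear. I felt no contact with the bystanders, though I didn't re-measure where they are, and no verdict came back.

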